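# Roll the specimen jar up the feed rack to its stop

### The job

One lane of the sloped two-lane feed rack holds a capped specimen jar lying on its side at the low end. With the fingertips, push it steadily (no flinging) up its lane and over the crest, so that it settles squarely against the end stop at the high end and does not roll back; do not lift it. Leave the roll of labels in the other lane and the jar, cup, bottle and box standing beside the rack where they are, and finish with the hand clear.

Things in the scene. Friction and masses are not known exactly. Their poses are not given: they have to be found in the camera images.
- rack: Fixed two-lane sloped feed rack, aluminium floor, white walls; 290 x 132 mm. Origin on the table under its middle; x level, from low to high end; y across; z up. Lane middles at y = +32 and -32 mm, each 60 mm wide inside; walls 4 mm thick, 14 mm above the lane floor. The floor is 18 mm above the table at the open low end (x = -160 mm).
- rack_lip (a point): Point on the floor line at y = 0 and x = -140 mm in the rack's frame, 20 mm above the table: foot of the inner face of the cross lip that keeps things from rolling out. The lip is 10 mm high, 6 mm thick. From here the floor rises at 7 degrees to the crest; a round thing left on this slope rolls back to the lip.
- rack_crest (a point): The crest of the floor, at y = 0 and x = 70 mm in the rack's frame, 45.8 mm above the table. Beyond it the floor falls at 12 degrees to the end stop; a round thing whose middle is past the crest rolls on to the stop by itself and stays.
- rack_stop (a point): Foot of the grey upright end stop's inner face, at y = 0 and x = 125 mm in the rack's frame, floor 34 mm above the table; the stop spans both lanes and its top is 75 mm above the table.
- jar: Jar with ribbed screw cap, lying across one lane (which one varies) against the lip; 44 mm diameter, 54 mm long, 50 to 100 g. Origin at its middle on its axis; y is the axis, towards the 41 mm wide cap (last 15 mm); x and z turn as it rolls. Origin in the rack's frame: x = -124, z = 44 mm at the start, x = 103, z = 61 mm when settled against the stop. It rolls freely.
- label_roll: Roll of paper labels, 44 mm diameter, 44 mm wide, lying in the other lane against its lip. Origin at its middle; y along its axis. To be left alone.
- spare_jar: Another jar of the same shape, standing upright on the table beside the rack's high end; 44 mm diameter, 54 mm tall; origin at its middle. To be left alone.
- cup: Empty open cup beside the rack, 60 mm diameter, 60 mm tall; origin under its middle. To be left alone.
- bottle: Small amber bottle beside the rack, 40 mm diameter, 75 mm tall; origin under its middle. To be left alone.
- slide_box: Grey box of slides beside the rack, 80 x 32 x 30 mm; origin under its middle, x along its length. To be left alone.
Things that resemble listed ones, but are neither listed nor needed, are in the scene too. What is shaped like the jar but green or purple is not meant.

How it is judged (in metres and radians):
At the end, for the whole second after the job is handed in: The jar rests in its lane against the end stop: its middle 98 to 107 mm along the rack's x axis and 56 to 66 mm above the table, its axis within 0.15 rad of square across the lane, slower than 20 mm/s; the label roll is within 15 mm of where it was (x of jar in the frame of rack between 0.098 and 0.107 m and z of jar in the frame of rack between 0.056 and 0.066 m and angle between the y axis of jar and the y axis of rack, either way round below 0.15 rad and linear speed of jar below 0.02 m/s and distance of label_roll from where it was at the start of the episode below 0.015 m); the robot touches nothing.
It fails at once if the jar is lifted more than about 15 mm off its lane ((x of jar in the frame of rack below -0.08 m and z of jar in the frame of rack above 0.065 m) or (x of jar in the frame of rack below -0.02 m and z of jar in the frame of rack above 0.072 m) or (x of jar in the frame of rack below 0.03 m and z of jar in the frame of rack above 0.079 m) or (x of jar in the frame of rack above 0.09 m and z of jar in the frame of rack above 0.08 m) or z of jar in the frame of rack above 0.084 m).
It fails at once if the jar is flung (faster than 0.6 m/s) (linear speed of jar above 0.6 m/s).
It fails at once if the label roll is moved more than 15 mm (distance of label_roll from where it was at the start of the episode above 0.015 m).
It fails at once if the spare jar, cup, bottle or slide box is moved more than 20 mm (distance of any of spare_jar, cup, bottle, slide_box from where it was at the start of the episode above 0.02 m).
It also fails if it takes over 40 s, if anything falls off the work surface, if the arm or the gripper's body presses on something with over 40 N, if the wrist force passes 120 N, or if a joint passes its speed limit or range.

### The arm

A 6-joint arm with a two-finger parallel gripper is mounted at the origin on the work surface. World frame = base frame: x ahead of the robot, y to its left, z up, the work surface at z = 0. Lengths are in m, angles in degrees, forces in N, time in s.
With the tool pointing down it reaches from about 0.375 to 0.9 m from the base axis. Payload 3.1 kg.
Tool frame: the origin (TCP) lies midway between the tips of the shut fingers; the grasp point (between the pads) lies 19 mm behind it (env.grip_depth is the distance from the TCP to the grasp point, in m); z points along the fingers, y is the line along which they close (so a half turn about z gives the same grasp; the last joint's range is limited). The gripper opens to 87 mm and grips with 3 to 60 N. Pads are 19 mm wide; open, the fingers measure 117 mm over their backs; the gripper's body (75 mm by 190 mm) begins 51 mm behind the grasp point.
Start: joints at [-75.143, 30.224, 82.088, -0, 67.689, -10.227], TCP at [0.265, -0.566, 0.223] pointing down, gripper open.
Joint ranges: [-176.69, 176.69], [-43.24, 126.21], [12.49, 139.97], [-82, 262], [0, 151.66], [-163.58, 163.58]. Speed limits (degrees/s): [159.86, 159.86, 180, 180, 180, 180].

### API

Orientations are given as a 3x3 rotation matrix whose columns are the frame's x, y, z axes.
In Python, from workcell import env gives the robot as it stands.
- The arm moves only by the shell command python3 -m jog 'ROWS' [FORCE]. ROWS is JSON, one flat list of numbers, 7 for each row, row after row: the shift along the tool's x, y, z in cm, then the turn, a rotation vector about the tool's x, y, z in rad, then the finger opening in cm, from 0 to 8.7. In form: [x, y, z, rx, ry, rz, claw, x, y, z, rx, ry, rz, claw, ...]. A call has 1 to 5 rows; each row is the pose to reach, as a shift and turn from the pose commanded when the call began, along the tool's axes at that moment; what a row does not reach only later rows make up. A row lasts 1/8 s, in which the tool goes at most 62.5 mm and 10.7 degrees, less where a joint would pass 70% of its speed; a pose out of reach is approached as far as the arm can. A call with a gripper value outside its range is refused whole. The fingers move at their own pace and stop on an object; FORCE is the grip in N (left out, the last holds). Time passes only in rows, so rows that repeat a pose let the fingers close. It gives the time, the measured TCP pose, the force, the opening and the grip force at its end, in the units of the state.
- env.get_state(): the state, without advancing time (a new reading comes with each control period).
- env.snapshot(name): name is "scene" or "top"; returns the picture (420x560x3 uint8, blue, green, red); there is no depth.
- env.camera_params(name): a dict with "mtx" (3x3 intrinsics, pixels), "dist_coeffs" ([k1, k2, p1, p2, k3] as OpenCV has them; the pictures are not rectified), "rvec" (rotation vector, rad) and "tvec" (3), from world to camera coordinates, as OpenCV has them. Camera axes: x right, y down, z forward; pixel columns grow to the right and rows downward; lengths in m; the calibration is good to about 2 mm. A picture is of the moment at which its call begins. camera_params takes no time and is no camera call.
- env.finish_job(): hands the job in; it is judged then, once.
The state is a dict: "t": time; "qpos": joint angles; "joint_vel": joint speeds; "joint_efforts": joint torques, N m; "ee_pos": TCP position; "tool_rot": TCP orientation; "wrist_force": force on the tool from outside, world axes, zero at the start; "moment": the same for the moment, N m; "grip_width": opening from 0.0 (shut) to 1.0 (fully open); "gripper_force": force on a finger pad.
Only numpy, scipy, OpenCV 4.12 (cv2) and the standard library are available. Lean on these libraries where they do the work, as an engineer would, in place of code of your own. Each camera call takes 0.05 s, during which the arm holds its last target. There are 200 camera calls.

## Working session

There is one attempt and no reset: what is moved stays moved. The work goes in short steps, Python scripts to look and compute and a shell command to move; the robot and the scene stay as the last step left them, time stands still between calls to the robot, and variables do not carry over. Pictures are saved under pics/ and viewed, at most 10 in all, crops included, and the job is handed in when it is done.

```bash
mkdir -p pics
python3 - <<'E'
from workcell import env
import cv2
for n in("scene","top"):
    cv2.imwrite(f"pics/{n}0.png",env.snapshot(n))
    print(n,env.camera_params(n))
s=env.get_state();print(s['ee_pos'],s['tool_rot'],s['t'])
E
```

```text
scene {'mtx': array([[526.31830359,   0.        , 283.67191284],
       [  0.        , 526.31830359, 214.25742283],
       [  0.        ,   0.        ,   1.        ]]), 'dist_coeffs': array([0.04096474, 0.        , 0.        , 0.        , 0.        ]), 'rvec': array([ 2.21532232,  1.40867156, -0.41269924]), 'tvec': array([-0.26148077, -0.35219602,  1.22231853])}
top {'mtx': array([[490.75251804,   0.        , 286.28092959],
       [  0.        , 490.75251804, 208.21656989],
       [  0.        ,   0.        ,   1.        ]]), 'dist_coeffs': array([-0.05215605,  0.        ,  0.        ,  0.        ,  0.        ]), 'rvec': array([ 2.15669367, -2.21338375,  0.12504258]), 'tvec': array([0.02262637, 0.53176463, 0.80341077])}
[ 0.2648216  -0.56539816  0.22165177] [[ 9.05700721e-01  4.23917384e-01 -5.06458616e-04]
 [ 4.23917540e-01 -9.05698773e-01  1.91111916e-03]
 [ 3.51457686e-04 -1.94559869e-03 -9.99998046e-01]] 0.1
```

View pics/top0.png

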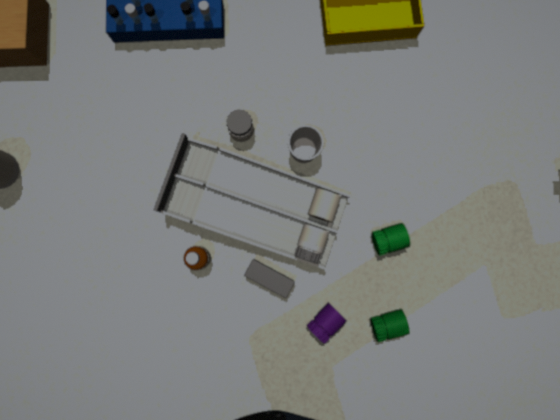

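View pics/scene0.png

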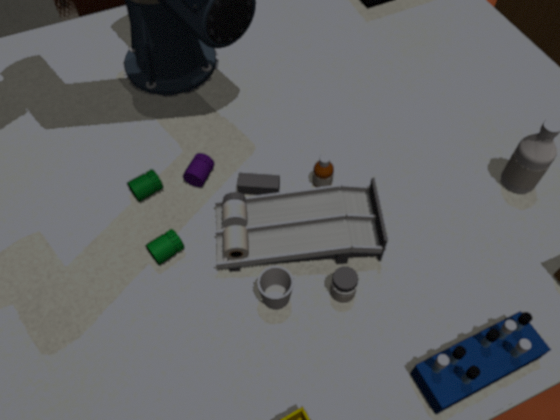

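Top view: the rack's dark stop is at (172,174) and its low end at about (335,230). Candidates for the jar: (312,240) and (322,204) in the lanes, the upright one at (239,124), green ones at (391,239) and (390,325), purple at (327,322). The scene view shows a hole in the far one (236,250), which makes it the label roll, so the jar is at (312,240). I'll check this in a crop.

```bash
cat > h.py <<'E'
import numpy as np,cv2
from workcell import env
def ray(n,px,z):
    p=env.camera_params(n);R=cv2.Rodrigues(p['rvec'])[0];C=-R.T@p['tvec']
    u=cv2.undistortPoints(np.array([[px]],float),p['mtx'],p['dist_coeffs'])[0,0]
    d=R.T@np.r_[u,1];return C+d*(z-C[2])/d[2]
def proj(n,X):
    p=env.camera_params(n);return cv2.projectPoints(np.array(X,float).reshape(-1,3),p['rvec'],p['tvec'],p['mtx'],p['dist_coeffs'])[0][:,0]
E
python3 - <<'E'
from h import *
a=cv2.imread('pics/top0.png')[125:275,150:355];a=cv2.resize(a,None,fx=3.8,fy=3.8,interpolation=cv2.INTER_CUBIC)
cv2.imwrite('pics/c1.png',cv2.convertScaleAbs(a,alpha=1.3))
g=cv2.imread('pics/top0.png').max(2)
m=np.zeros_like(g);m[125:225,145:200]=(g[125:225,145:200]<75)*255
cs,_=cv2.findContours(m,0,2);c=max(cs,key=cv2.contourArea);r=cv2.minAreaRect(c);print(r,cv2.boxPoints(r))
for px in cv2.boxPoints(r):print(ray('top',px,.075))
E
```

```text
((174.40000915527344, 174.20001220703125), (17.8885440826416, 79.60401916503906), 26.56505012512207) [[148.6     205.80002]
 [184.20001 134.6    ]
 [200.20001 142.6    ]
 [164.6     213.80002]]
[0.53678285 0.22748061 0.075     ]
[0.65006669 0.17047239 0.075     ]
[0.63636556 0.14494103 0.075     ]
[0.52346863 0.20221486 0.075     ]
```

View pics/c1.png

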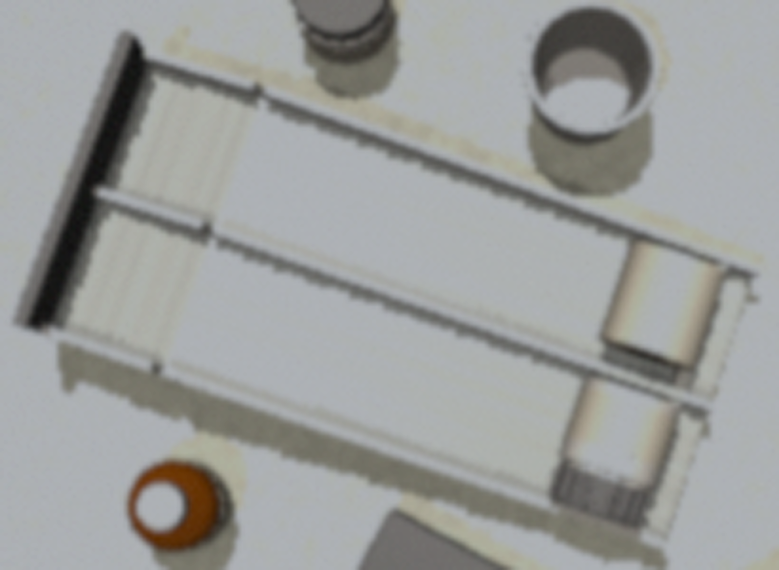

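Crop confirms: the near lane (crop 615,450) holds a ribbed-cap jar, and the far lane holds the roll with a hole. Next is the rack pose from wall-top points: the crest joints at crop (212,232), (260,93) and (158,365), and the low ends at (708,405) and (752,272).

```bash
cat >> h.py <<'E'
from scipy.optimize import least_squares
P=[((212,230),(70,0,59.8)),((260,92),(70,-64,59.8)),((158,366),(70,64,59.8)),((709,405),(-160,0,32)),((754,272),(-160,-64,32)),((145,62),(122,-64,48.5)),((98,190),(122,0,48.5)),((50,328),(122,64,48.5))]
def rackfit():
    W=np.array([ray('top',(150+(c[0]+.5)/3.8-.5,125+(c[1]+.5)/3.8-.5),q[2]/1e3)[:2] for c,q in P]);Q=np.array([q[:2] for _,q in P])/1e3
    f=lambda v:((Q@np.array([[np.cos(v[2]),np.sin(v[2])],[-np.sin(v[2]),np.cos(v[2])]])+v[:2]-W)).ravel()
    return least_squares(f,[.5,.1,1.2])
def toW(v,X):
    c,s=np.cos(v[2]),np.sin(v[2]);X=np.array(X,float);return np.r_[v[0]+c*X[0]-s*X[1],v[1]+s*X[0]+c*X[1],X[2]]
E
python3 - <<'E'
from h import *
r=rackfit();v=r.x;print(v,np.degrees(v[2]));print((r.fun.reshape(-1,2)*1e3).round(1))
off=np.array([150,125])
for X in [(-124,32,44),(-124,32,66),(-124,-32,66)]:
    w=toW(v,np.array(X)/1e3);print(w,(proj('top',w)-off)*3.8,proj('scene',w))
s=env.get_state();print(s['ee_pos'],s['qpos'])
print("rackx in tool",s['tool_rot'].T@np.array([np.cos(v[2]),np.sin(v[2]),0]))
E
```

```text
[0.54590215 0.07567677 1.2127276 ] 69.48417324702949
[[ 0.8  1.8]
 [ 1.5  0.6]
 [-1.7  0.7]
 [-1.  -0.9]
 [ 0.6 -1.3]
 [ 2.8 -1.9]
 [-1.3 -0.2]
 [-1.8  1.3]]
[ 0.47247393 -0.02924367  0.044     ] [[610.8641624  447.70886247]] [[235.23318675 210.76026299]]
[ 0.47247393 -0.02924367  0.066     ] [[614.59907397 446.57715329]] [[234.3010771 203.9127668]]
[ 0.53241476 -0.0516735   0.066     ] [[663.11674816 303.01557807]] [[235.42752304 235.07596372]]
[ 0.2648216  -0.56539816  0.22165177] [-7.51433883e+01  3.02754475e+01  8.21487442e+01  3.00203982e-05
  6.76890871e+01 -1.02255874e+01]
rackx in tool [ 0.71444815 -0.69968653  0.00161241]
```

```bash
cat >> h.py <<'E'
V=(0.54590215,0.07567677,1.2127276)
def rel(X):
    "tool-axis shift (cm) and z turn to put TCP at rack point X (mm), tool x = rack x"
    s=env.get_state();R=s['tool_rot'];d=R.T@(toW(V,np.array(X)/1e3)-s['ee_pos'])*100
    c,n=np.cos(V[2]),np.sin(V[2]);T=np.array([[c,n,0],[n,-c,0],[0,0,-1]])
    return d.round(2),cv2.Rodrigues(R.T@T)[0].ravel().round(3)
def rackpos():
    s=env.get_state();c,n=np.cos(V[2]),np.sin(V[2]);d=s['ee_pos']-np.r_[V[:2],0]
    return (np.array([c*d[0]+n*d[1],-n*d[0]+c*d[1],d[2]])*1e3).round(1),s['t'],s['wrist_force'].round(1)
E
python3 - <<'E'
from h import *
print(rel((-175,28,150)),rackpos())
E
```

```text
(array([ 38.17, -35.89,   7.25]), array([-0.002, -0.001, -0.775])) (array([-698.9,   38.6,  221.7]), 0.1, array([0.6, 0.1, 0.5]))
```

```bash
python3 -m jog '[4,-4,0,0,0,-0.15,1, 8,-8,0,0,0,-0.3,1, 12,-12,0,0,0,-0.45,1, 16,-16,0,0,0,-0.6,1, 20,-19,0,0,0,-0.775,1]'
python3 - <<'E'
from h import *
print(rel((-175,28,150)),rackpos())
E
```

```text
t: 0.72
ee_pos: [0.3654, -0.3067, 0.2223]
tool_rot: [[0.345, 0.938, -0.001], [0.938, -0.345, 0.001], [0.001, -0.001, -1.0]]
wrist_force: [1.5, -0.3, -0.0]
grip_width: 0.517
gripper_force: 0.0
(array([24.62,  0.84,  7.25]), array([-0.001, -0.001,  0.005])) (array([-421.3,   35. ,  222.3]), 0.725, array([ 1.5, -0.3, -0. ]))
```

```bash
python3 -m jog '[5,0.2,1,0,0,0,1, 10,0.4,3,0,0,0,1, 15,0.6,5,0,0,0,1, 20,0.7,7,0,0,0,1, 23.4,0.8,7.2,0,0,0,1]' >/dev/null; python3 -m jog '[0,0,0,0,0,0,1, 0,0,0,0,0,0,1]'
python3 - <<'E'
from h import *
cv2.imwrite('pics/t2.png',cv2.resize(env.snapshot('scene')[120:300,180:420],None,fx=3,fy=3))
print(rel((-171,28,41)),rackpos())
E
```

```text
t: 1.6
ee_pos: [0.4551, -0.0932, 0.1505]
tool_rot: [[0.35, 0.937, -0.0], [0.937, -0.35, -0.0], [-0.0, 0.0, -1.0]]
wrist_force: [0.1, -0.8, -0.0]
grip_width: 0.116
gripper_force: 0.0
(array([ 1.94, -0.23, 10.96]), array([ 0.   ,  0.   , -0.001])) (array([-190.4,   25.8,  150.6]), 1.65, array([-0.3, -0.3, -0.2]))
```

View pics/t2.png

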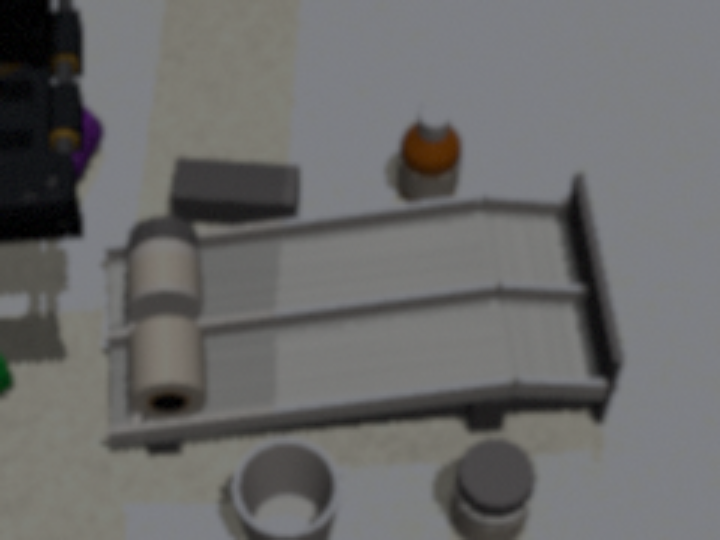

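The jar and roll lie untouched in the lanes (crop 165,260 and 165,360). The hand is at the left edge, so I'll check where the TCP should project before descending.

Run:
```python
from h import *
s=env.get_state();p=s['ee_pos'];y=s['tool_rot'][:,1]
for q in(p,p+.012*y,p-.012*y,p+[0,0,.07]):print(proj('scene',q),(proj('scene',q)-[180,120])*3)
cv2.imwrite('pics/s3.png',cv2.convertScaleAbs(cv2.resize(env.snapshot('scene')[60:260,60:300],None,fx=3,fy=3),alpha=1.8))
```

```text
[[189.20103746 180.42250249]] [[ 27.60311239 181.26750746]]
[[189.07864192 186.43340945]] [[ 27.23592577 199.30022834]]
[[189.32060916 174.50170936]] [[ 27.96182749 163.50512809]]
[[182.25426832 152.57115604]] [[ 6.76280496 97.71346812]]
```

View pics/s3.png

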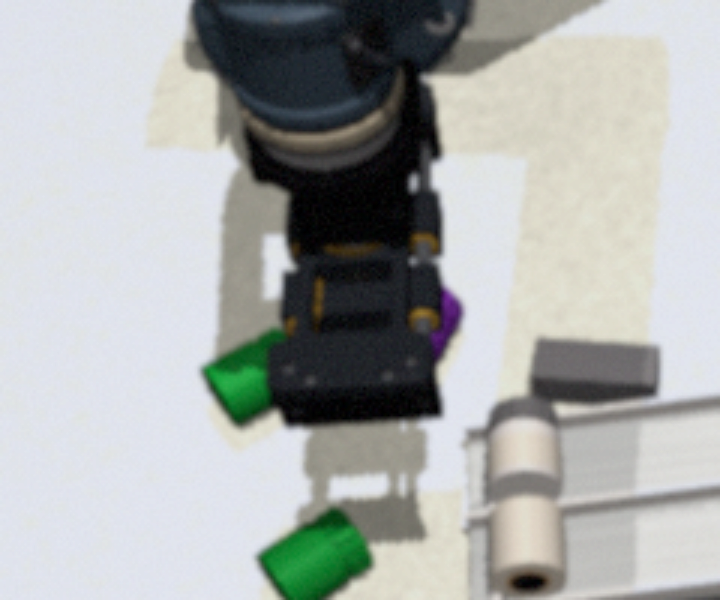

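The hand's body hides the fingertips, and the TCP projects at (387,361) here. The green jars are clear of the path, so I descend behind the jar.

```bash
python3 -m jog '[1,-0.1,3,0,0,0,1, 1.9,-0.2,6,0,0,0,1, 1.9,-0.2,9,0,0,0,1, 1.9,-0.2,10.8,0,0,0,1, 1.9,-0.2,10.8,0,0,0,1]'
python3 - <<'E'
from h import *
print(rel((-146,28,41)),rackpos())
E
```

```text
t: 2.33
ee_pos: [0.459, -0.0751, 0.0417]
tool_rot: [[0.352, 0.936, -0.002], [0.936, -0.352, 0.001], [0.0, -0.003, -1.0]]
wrist_force: [-0.4, 0.1, -0.0]
grip_width: 0.113
gripper_force: 0.0
(array([2.57, 0.05, 0.07]), array([-0.003, -0.   , -0.002])) (array([-171.7,   28.5,   41.7]), 2.325, array([-0.4,  0.1, -0. ]))
```

```bash
python3 -m jog '[0.6,0,0,0,0,0,1, 1.1,0,0,0,0,0,1, 1.6,0,0,0,0,0,1, 2.2,0,-0.07,0,0,0,1, 2.9,0,-0.15,0,0,0,1]'; python3 -m jog '[0.8,0,-0.1,0,0,0,1, 1.6,0,-0.2,0,0,0,1, 2.4,0,-0.3,0,0,0,1, 3.2,0,-0.39,0,0,0,1, 4,0,-0.49,0,0,0,1]'
python3 - <<'E'
from h import *
cv2.imwrite('pics/t4.png',cv2.convertScaleAbs(cv2.resize(env.snapshot('scene')[120:300,180:420],None,fx=3,fy=3),alpha=1.8))
print(rackpos())
E
```

```text
t: 2.95
ee_pos: [0.4703, -0.0467, 0.0443]
tool_rot: [[0.35, 0.937, 0.0], [0.937, -0.35, -0.0], [-0.0, 0.0, -1.0]]
wrist_force: [-0.0, -0.5, 1.3]
grip_width: 0.117
gripper_force: 0.4
t: 3.58
ee_pos: [0.4841, -0.0091, 0.049]
tool_rot: [[0.35, 0.937, -0.0], [0.937, -0.35, 0.0], [-0.0, -0.0, -1.0]]
wrist_force: [0.5, -0.6, 0.4]
grip_width: 0.113
gripper_force: 0.4
(array([-100.3,   28. ,   49.1]), 3.625, array([-0.2,  0.9,  0.5]))
```

View pics/t4.png

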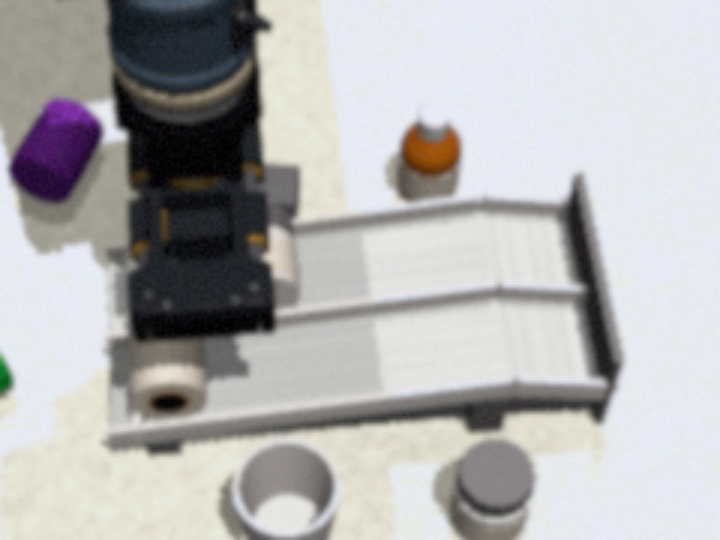

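The jar (front edge at crop 297,280) is moving squarely ahead of the hand and the roll is still at the lip. I continue the push.

```bash
python3 -m jog '[0.9,0,-0.11,0,0,0,1, 1.8,0,-0.22,0,0,0,1, 2.7,0,-0.33,0,0,0,1, 3.6,0,-0.44,0,0,0,1, 4.5,0,-0.55,0,0,0,1]'; python3 -m jog '[0.9,0,-0.11,0,0,0,1, 1.8,0,-0.22,0,0,0,1, 2.7,0,-0.33,0,0,0,1, 3.6,0,-0.44,0,0,0,1, 4.4,0,-0.54,0,0,0,1]'
python3 - <<'E'
from h import *
cv2.imwrite('pics/t5.png',cv2.convertScaleAbs(cv2.resize(env.snapshot('scene')[120:300,180:420],None,fx=3,fy=3),alpha=1.8))
print(rackpos())
E
```

```text
t: 4.25
ee_pos: [0.5, 0.0331, 0.0545]
tool_rot: [[0.35, 0.937, -0.0], [0.937, -0.35, -0.0], [-0.0, -0.0, -1.0]]
wrist_force: [-0.7, -1.0, 1.6]
grip_width: 0.117
gripper_force: 0.4
t: 4.88
ee_pos: [0.5154, 0.0743, 0.0599]
tool_rot: [[0.35, 0.937, -0.0], [0.937, -0.35, 0.0], [0.0, -0.0, -1.0]]
wrist_force: [-0.3, -0.5, 1.1]
grip_width: 0.115
gripper_force: 0.4
(array([-11.2,  27.8,  60.1]), 4.925, array([0.6, 1.3, 0.2]))
```

View pics/t5.png

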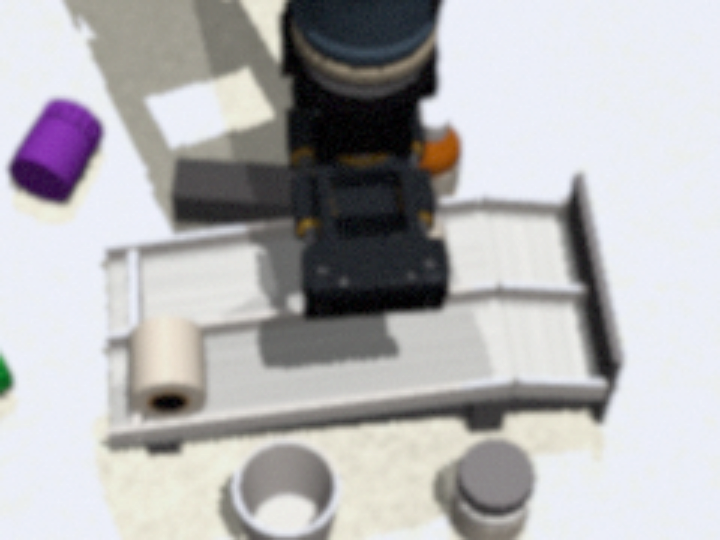

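The roll is still in place. The jar is hidden under the hand, apart from a pale patch at (290,298), so I check from the top view.

Run:
```python
from h import *
cv2.imwrite('pics/t6.png',cv2.convertScaleAbs(cv2.resize(env.snapshot('top')[110:280,140:360],None,fx=3,fy=3),alpha=1.8))
for X in [(20,32,62),(42,32,62),(-11,28,60),(-45,20,35)]:
    w=toW(V,np.array(X)/1e3);print((proj('scene',w)-[180,120])*3,(proj('top',w)-[140,110])*3)
```

```text
[[406.08414764 239.6650143 ]] [[259.95732163 309.84317026]]
[[442.87043922 237.25312775]] [[221.20691826 296.44895211]]
[[354.69195591 250.52628358]] [[317.37525093 321.96002805]]
[[298.71504577 288.4276521 ]] [[382.96701338 331.67070883]]
```

View pics/t6.png

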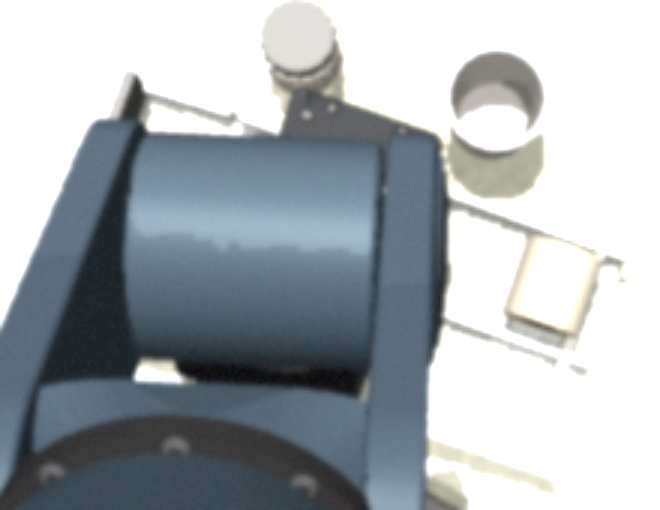

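The arm blocks the top view. The lane behind the hand is empty in the scene view, so the jar must be ahead of the fingers. I continue more slowly over the crest.

```bash
python3 -m jog '[0.6,0,-0.07,0,0,0,1, 1.2,0,-0.15,0,0,0,1, 1.8,0,-0.22,0,0,0,1, 2.4,0,-0.29,0,0,0,1, 3,0,-0.37,0,0,0,1]'; python3 -m jog '[0.5,0,-0.06,0,0,0,1, 1,0,-0.12,0,0,0,1, 1.5,0,-0.18,0,0,0,1, 2,0,-0.2,0,0,0,1, 2.4,0,-0.2,0,0,0,1]';  python3 -m jog '[0.3,0,0,0,0,0,1, 0.6,0,0,0,0,0,1, 0.6,0,0,0,0,0,1]'
python3 - <<'E'
from h import *
cv2.imwrite('pics/t7.png',cv2.convertScaleAbs(cv2.resize(env.snapshot('scene')[120:300,180:420],None,fx=3,fy=3),alpha=1.8))
print(rackpos())
E
```

```text
t: 5.6
ee_pos: [0.5258, 0.1022, 0.0636]
tool_rot: [[0.35, 0.937, -0.0], [0.937, -0.35, -0.0], [-0.0, -0.0, -1.0]]
wrist_force: [-0.1, -0.7, 0.3]
grip_width: 0.118
gripper_force: 0.4
t: 6.22
ee_pos: [0.5343, 0.1247, 0.0655]
tool_rot: [[0.35, 0.937, 0.0], [0.937, -0.35, 0.0], [0.0, 0.0, -1.0]]
wrist_force: [-0.2, 0.3, 0.5]
grip_width: 0.113
gripper_force: 0.0
t: 6.6
ee_pos: [0.5363, 0.1301, 0.0655]
tool_rot: [[0.35, 0.937, 0.0], [0.937, -0.35, 0.0], [0.0, 0.0, -1.0]]
wrist_force: [0.1, -0.2, 0.5]
grip_width: 0.116
gripper_force: 0.0
(array([47.4, 28.1, 65.5]), 6.65, array([0.1, 0. , 0.2]))
```

View pics/t7.png

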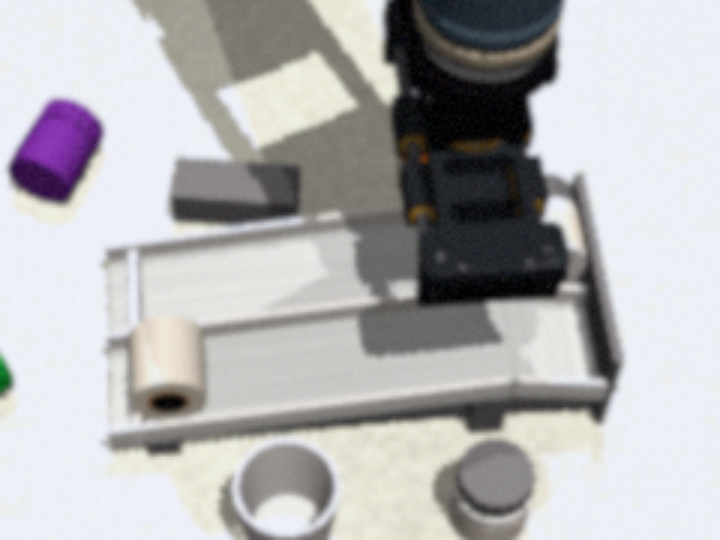

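The jar is at (570,235), up against the stop. I withdraw backward and up, then verify.

```bash
python3 -m jog '[-1,0,-1,0,0,0,1, -2,0,-4,0,0,0,1, -4,0,-8,0,0,0,1, -8,0,-12,0,0,0,1, -13,0,-14,0,0,0,1]'>/dev/null; python3 -m jog '[-5,0,0,0,0,0,1, -10,0,0,0,0,0,1, -15,0,0,0,0,0,1, -15,0,0,0,0,0,1]'
python3 - <<'E'
from h import *
a=[cv2.convertScaleAbs(cv2.resize(env.snapshot(n)[y:y+95,x:x+130],None,fx=3,fy=3),alpha=1.6) for n,y,x in(('scene',165,290),('top',125,140))]
cv2.imwrite('pics/f8.png',np.hstack(a))
w=toW(V,(.103,.032,.061));print((proj('scene',w)-[290,165])*3,(proj('top',w)-[140,125])*3+[390,0],rackpos())
E
```

```text
t: 7.78
ee_pos: [0.437, -0.1356, 0.2062]
tool_rot: [[0.356, 0.934, 0.001], [0.934, -0.356, -0.001], [-0.001, 0.001, -1.0]]
wrist_force: [-0.2, -0.2, 0.4]
grip_width: 0.112
gripper_force: 0.0
[[214.34960843  96.53420465]] [[504.52549185 214.62925628]] (array([-233.2,   28.4,  205.9]), 7.875, array([-0. , -0.5,  0.5]))
```

View pics/f8.png

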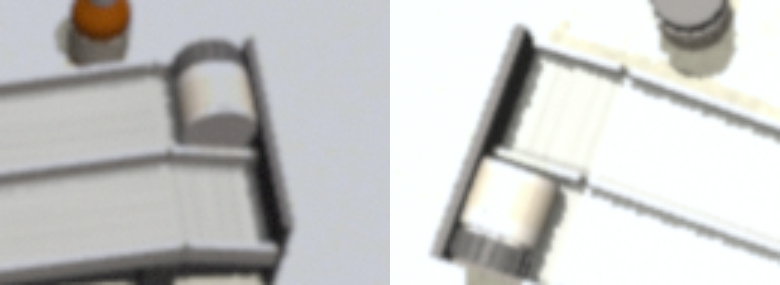

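The jar lies square against the stop at the predicted pixels, (214,96) in the scene half and (505,214) in the top half. The hand is clear, so I hand in.

```bash
python3 -c "
from workcell import env
print(env.finish_job())"
```

```text
the job is handed in; nothing more can be done
None
```

The jar was pushed up its lane and over the crest and rests squarely against the end stop; the last views show the label roll, spare jar, cup, bottle and box apparently where they were and the hand clear, and the job is handed in (no verdict was returned).

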